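# Count along the price rail and push the tin into the third facing

## Task

On the shop shelf panel, count off the gaps by touch: beginning at the leftmost gap, run a fingertip along the price rail at the front, past the first and second gaps to the third gap from the left. Then push the square tin, which stands further right on the panel, along to that third gap and into it, fully home against the back stop. Push it gently; do not grip it, pick it up or tip it over, do not shift it before you have counted, and leave all the other goods where they stand.

Things in the scene. Friction and masses are not known exactly. Their poses are not given: they have to be found in the camera images.
- rack: White steel shop-shelf panel, fixed on the bench: 220 mm deep (x), 520 mm wide (y), flat top 40 mm above the bench. Origin: centre of its underside at bench level; +x points away from the robot, +y to the left as the robot sees it. From x = -110 to +5 mm the panel is a clear strip; behind it stand dividers making six gaps side by side, open in front and above.
- row (a point): Middle of the row of dividers' front ends, on the panel's top (rack x = 5, y = 0 mm), axes as the rack's. Seven grey divider plates, 3 mm thick and 50 mm high, run 103 mm back from this line, 84 mm apart (80 mm clear). Gap centres from here: gap 1, leftmost, y = +210 mm; gap 2 +126; gap 3 +42; gap 4 -42; gap 5 -126; gap 6 -210.
- stop (a point): Middle of the back stop's near face, at the panel's top (rack x = 105, y = 0 mm), axes as the rack's. The back stop is a rigid white plate 38 mm high that closes all six gaps at the back, 100 mm behind the dividers' front ends.
- rail: Price rail along the rack's front edge, rigid and fixed to it: a level round aluminium bar, 12 mm diameter, 516 mm long along y, over a white strip with a blank ticket opposite each gap. Origin under the bar's middle at bench level (116 mm in front of the rack's origin), axes as the rack's; the bar's top is 48 mm above the bench, 8 mm above the panel.
- tin: Square steel storage tin with wooden lid, loose, 0.15 to 0.3 kg: 64 mm deep (x), 58 wide (y), 62 tall plus a wooden knob 20 mm across, 8 high. Origin: centre of its underside; x to the back. Starts upright on the clear strip, roughly square to the rack, in front of gaps 4 to 6. Fully home it touches the back stop, its centre 73 mm behind the rack's origin.
- jar: Bystander: squat amber jar with a metal lid, 58 mm diameter, 62 mm tall, at the back of gap 1, 4 or 6 of the rack; origin at the centre of its underside.
- ramekin: Bystander: small white straight dish, 66 mm diameter, 45 mm tall, at the back of gap 1, 4 or 6; origin at the centre of its underside.
- carton: Bystander: plain cardboard carton 60 x 55 x 60 mm tall, at the back of gap 1, 4 or 6; origin at the centre of its underside.
- cup: Bystander: terracotta cup, 56 mm diameter, 55 mm tall, on the panel's clear strip near its left end, in front of gaps 1 and 2 and behind the rail; origin at the centre of its underside.
- mug: Bystander: white mug, 80 mm diameter, 90 mm tall, on the bench to the left of the rack; origin at the centre of its underside.
- bowls: Bystander: stack of three bowls, 132 mm diameter, 73 mm tall, on the bench to the right of the rack; origin at the centre of its underside.
- tape: Bystander: roll of packing tape, 90 mm diameter, 48 mm tall, lying on the bench to the right; origin at the centre of its underside.
There are look-alikes about, which are no part of the job. What is shaped like the tin but pink or yellow is not meant.

How it is judged:
By the outcome, as a careful person would: the job done as asked, in the order asked, and still so for the second after the job is handed in, with the robot touching nothing.
It also fails if it takes over 67 s, if anything falls off the work surface, if the arm or the gripper's body presses on something with over 40 N, if the wrist force passes 120 N, or if a joint passes its speed limit or range.

## Robot

A 7-joint arm with a two-finger parallel gripper is mounted at the origin on the work surface. World frame = base frame: x ahead of the robot, y to its left, z up, the work surface at z = 0. Lengths are in m, angles in rad, forces in N, time in s.
With the tool pointing down it reaches from about 0.4 to 0.875 m from the base axis. Payload 19.3 kg.
Tool frame: the origin (TCP) lies where the fingers leave the gripper's body, on its centre line; the fingertips stand bot.tip_reach ahead of it and the grasp point (between the pads) lies 54 mm ahead of it (bot.tip_reach is the distance from the TCP to the fingertips, in m); z points along the fingers, y is the line along which they close (so a half turn about z gives the same grasp; the last joint's range is limited). The gripper opens to 85 mm and grips with 20 to 120 N. Pads are 22 mm wide; open, the fingers measure 114 mm over their backs; the gripper's body (76 mm by 85 mm) begins 54 mm behind the grasp point. The pads swing forward as they close: fully open they stand 13 mm farther back than shut.
Start: joints at [1.251, 0.521, -0.036, 1.599, 0.021, 1.021, -0.113], TCP at [0.154, -0.606, 0.304] pointing down, gripper open.
Joint ranges: [-2.91, 2.91], [-0.3, 2.13], [-1.5, 1.42], [0.17, 2.43], [-1.26, 4.41], [0.16, 1.93], [-2.52, 2.52]. Speed limits (rad/s): [1.89, 1.89, 2.39, 2.39, 3.01, 3.01, 3.01].

## Interface

Orientations are given as [roll, pitch, yaw] about the fixed x, y, z axes, in that order (R = Rz(yaw) Ry(pitch) Rx(roll)).
In Python, from workcell import bot gives the robot as it stands. The module is installed in compiled form; this text tells all that it offers.
- The arm moves only by the shell command python3 -m jog 'ROWS' [FORCE]. ROWS is JSON, a list that holds one entry, the list of rows, each a list of 7 numbers: the shift along the tool's x, y, z in mm, then the turn, a rotation vector about the tool's x, y, z in rad, then the opening, from 0 (shut) to 1 (fully open). In form: [[[tx, ty, tz, wx, wy, wz, fingers], ...]]. A call has 1 to 5 rows; each row shifts and turns the commanded pose from where the row before left it, along the tool's axes as they then stand; what a row does not reach is not made up. A row lasts 1/10 s, in which the tool goes at most 50 mm and 8.59 degrees, less where a joint would pass 70% of its speed; a pose out of reach is approached as far as the arm can. A call is refused whole if a number of a shift passes 50 or a number of a turn 0.15, either way. A call with a gripper value outside its range is refused whole. The fingers move at their own pace and stop on an object; FORCE is the grip in N (left out, the last holds). Time passes only in rows, so rows that do not move let the fingers close. It gives the time, the measured TCP pose, the force, the opening and the grip force at its end, in the units of the state.
- bot.observe(): the state, without advancing time (a new reading comes with each control period).
- bot.grab_frame(name): name is "scene" or "side" or "wrist"; returns a dict with "img" (480x640x3 uint8, red, green, blue), "intrinsics" (3x3 intrinsics, pixels), "R" (3x3) and "t" (3): a world point X has camera coordinates R X + t; the wrist camera has in their place "tool_from_camera" (4x4, takes a point from camera to tool coordinates, whose origin is the TCP and whose axes are the flange's). Camera axes: x right, y down, z forward; pixel columns grow to the right and rows downward; lengths in m; the calibration is good to about 2 mm. A picture is of the moment at which its call begins: read the wrist's pose just before it. There is no depth.
- bot.job_done(): hands the job in; it is judged then, once.
Trained networks look in a picture, given as the dict that the camera call returned (one of the last four; its "shot" number tells which), for a name from the list of things; names that differ only in an ending like _2 or _b are one class to them, and where a whole thing is asked for, a point or a joint stands for the part that bears it (a point fixed in the world has none). Each returns a list of dicts, best first, with "conf" (0 to 1); they miss things now and then, are a little off and sometimes report something else, mostly with a low value. They report only what shows in the picture. A call takes as long as a camera call. They do not tell look-alikes from the thing itself.
- bot.trace(query, picture): "region" (480x640 bool, what is visible of it).
- bot.spot_point(query, picture): "xyz" ([x, y, z] in m, in world coordinates, good to about 4 mm: a listed point, or the origin of a listed thing).
The state is a dict: "clock": time; "qpos": joint angles; "qd": joint speeds; "joint_efforts": joint torques, N m; "position": TCP position; "tool_rot": TCP orientation; "force": force on the tool from outside, world axes, zero at the start; "moment": the same for the moment, N m; "grip_width": finger opening in m; "finger_force": force on a finger pad.
Only numpy, scipy, OpenCV 4.12 (cv2) and the standard library are available. Lean on these libraries where they do the work, as an engineer would, in place of code of your own. Each camera call takes 0.05 s, during which the arm holds its last target. There are 200 camera calls.

## Working session

There is one attempt and no reset: what is moved stays moved. The work goes in short steps, Python scripts to look and compute and a shell command to move; the robot and the scene stay as the last step left them, time stands still between calls to the robot, and variables do not carry over. Pictures are saved under pics/ and viewed, at most 10 in all, crops included, and the job is handed in when it is done.

```bash
mkdir -p pics
python3 - <<'E'
from workcell import bot
import cv2,numpy as np
s=bot.observe();print({k:np.round(v,3).tolist() for k,v in s.items()},bot.tip_reach)
for c in ["scene","side"]:
    f=bot.grab_frame(c);cv2.imwrite(f"pics/{c}0.png",f["img"][:,:,::-1])
    for n in ["rack","row","stop","rail","tin","cup","jar","carton","ramekin"]:
        print(c,n,[(np.round(d["xyz"],3).tolist(),round(d["conf"],2)) for d in bot.spot_point(n,f)[:4]])
    print(f["R"].round(3).tolist(),f["t"].round(3).tolist(),f["intrinsics"][0,0])
E
```

```text
{'clock': 0.0, 'qpos': [1.251, 0.522, -0.036, 1.6, 0.021, 1.021, -0.113], 'qd': [-0.001, -0.0, 0.001, 0.001, 0.001, -0.001, -0.0], 'joint_efforts': [0.001, -92.712, 1.981, -36.994, 0.018, 0.008, -0.0], 'position': [0.154, -0.605, 0.303], 'tool_rot': [-3.14, 0.0, 0.25], 'force': [-0.825, -0.046, -0.821], 'moment': [-0.019, -0.002, -0.01], 'finger_force': 0.0, 'grip_width': 0.085} 0.0726
scene rack [([0.596, 0.04, 0.002], 0.62), ([0.483, 0.45, -0.004], 0.34)]
scene row [([0.597, 0.041, 0.038], 0.78), ([0.64, 0.25, 0.041], 0.36)]
scene stop [([0.697, 0.046, 0.04], 0.96)]
scene rail [([0.67, -0.165, 0.039], 0.64), ([0.479, 0.032, 0.001], 0.63)]
scene tin [([0.546, -0.031, 0.04], 0.89), ([0.371, 0.079, -0.001], 0.66), ([0.38, -0.086, -0.0], 0.59)]
scene cup [([0.548, 0.231, 0.042], 0.6), ([0.7, 0.046, 0.038], 0.37)]
scene jar [([0.64, 0.25, 0.041], 0.6)]
scene carton [([0.662, -0.002, 0.04], 0.77)]
scene ramekin []
[[-0.685, 0.728, -0.014], [0.561, 0.516, -0.647], [-0.464, -0.451, -0.762]] [0.334, -0.258, 1.602] 556.8669180498177
side rack [([0.595, 0.038, -0.003], 0.87)]
side row [([0.597, 0.038, 0.045], 0.62), ([0.696, 0.043, 0.038], 0.55)]
side stop [([0.702, 0.045, 0.037], 0.71)]
side rail []
side tin [([0.548, -0.026, 0.044], 0.97), ([0.38, -0.089, -0.004], 0.91), ([0.369, 0.081, -0.002], 0.67), ([0.672, -0.161, 0.037], 0.57)]
side cup [([0.55, 0.238, 0.042], 0.71)]
side jar []
side carton [([0.659, 0.003, 0.04], 0.57)]
side ramekin [([0.674, -0.157, 0.041], 0.45)]
[[-0.929, -0.37, 0.009], [-0.214, 0.516, -0.829], [0.303, -0.772, -0.558]] [0.451, 0.153, 0.905] 433.59964764175436
```

View pics/scene0.png

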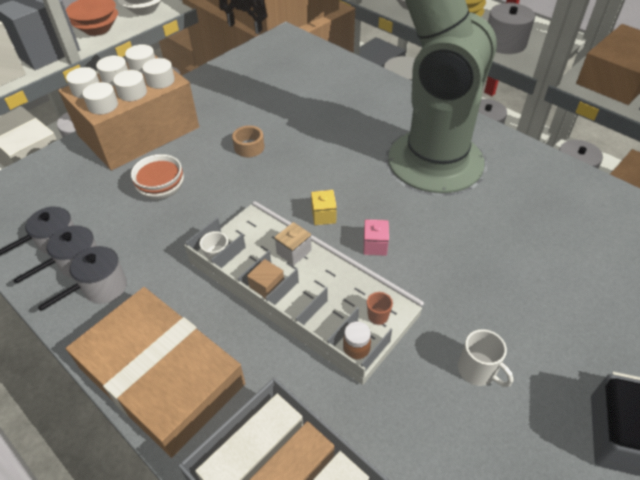

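View pics/side0.png

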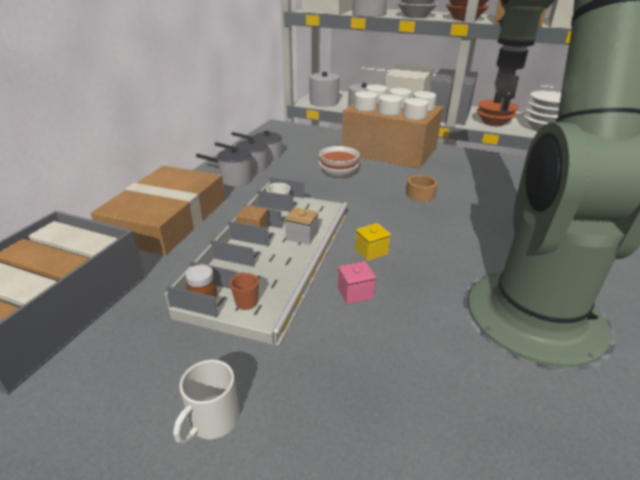

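The grey tin with the wooden lid is at about (292,243) in the scene view, in front of gaps 4 and 5. The pink (376,237) and yellow (324,207) look-alikes stand on the bench. The cup is at (378,307), and the jar, carton and ramekin are in gaps 1, 4 and 6. Next I'll make a rectified top view to get the rack yaw.

Run:
```python
from workcell import bot
import cv2,numpy as np
f=bot.grab_frame("scene")
K,R,t=map(np.array,(f["intrinsics"],f["R"],f["t"]))
# top view on z=0.04: col u -> y=0.36-u*.001 ; row v -> x=0.78-v*.001
A=np.array([[0,-.001,.78],[-.001,0,.36],[0,0,.04],[0,0,1]])
H=K@np.c_[R,t]@A
o=cv2.warpPerspective(f["img"],H,(660,380),flags=cv2.INTER_LINEAR|cv2.WARP_INVERSE_MAP)
cv2.imwrite("pics/top.png",o[:,:,::-1])
```

```text
(no output)
```

View pics/top.png

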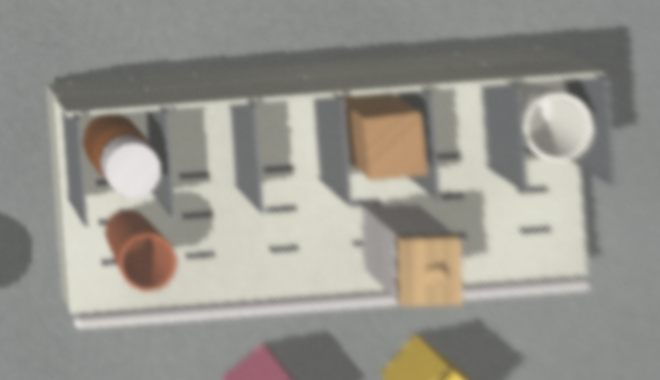

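The top view shows the rail running from (75,323) to (590,288), which gives a rack yaw of about 0.066. The rack origin is about (0.594, 0.0385), and the tin is at rack (-51, -63) mm. Now I'll turn the tool, shut the fingers, and travel above gap 1's ticket.

```bash
cat > h.py <<'E'
from workcell import bot
import numpy as np
O=np.array([.594,.0385]);yaw=.066
def rk(p):
    d=np.array(p[:2])-O;c,s=np.cos(yaw),np.sin(yaw)
    return np.round([1e3*(c*d[0]+s*d[1]),1e3*(-s*d[0]+c*d[1])],1)
def st():
    s=bot.observe();print("t",round(s["clock"],2),"rack",rk(s["position"]),"z",round(1e3*s["position"][2],1),"rot",np.round(s["tool_rot"],3),"F",np.round(s["force"],1),"w",round(s["grip_width"],4),"q",np.round(s["qpos"],2),"tip",bot.tip_reach)
if __name__=="__main__": st()
E
python3 -m jog '[[[0,0,0,0,0,-0.149,0],[0,0,0,0,0,-0.149,0],[0,0,0,0,0,-0.149,0],[0,0,0,0,0,-0.149,0],[0,0,0,0,0,-0.149,0]]]'
python3 -m jog '[[[0,0,0,0,0,-0.149,0],[0,0,0,0,0,-0.149,0],[0,0,0,0,0,-0.149,0],[0,0,0,0,0,-0.149,0],[0,0,0,0,0,-0.046,0]]]'
python3 h.py
python3 -m jog '[[[30,38,0,0,0,0,0],[30,38,0,0,0,0,0],[30,38,0,0,0,0,0],[30,38,0,0,0,0,0],[30,38,0,0,0,0,0]]]'
python3 -m jog '[[[30,38,0,0,0,0,0],[30,38,0,0,0,0,0],[30,38,0,0,0,0,0],[30,38,0,0,0,0,0],[30,38,0,0,0,0,0]]]'
python3 -m jog '[[[30,38,0,0,0,0,0],[30,38,0,0,0,0,0],[0,0,0,0,0,0,0]]]'
python3 h.py
```

```text
clock: 1.55
position: [0.1544, -0.6056, 0.3039]
tool_rot: [3.142, 0.0, 1.001]
force: [-0.8, -0.2, -0.8]
grip_width: 0.0121
finger_force: 0.0
clock: 2.05
position: [0.1543, -0.6056, 0.3038]
tool_rot: [3.142, -0.0, 1.642]
force: [0.3, -0.0, 0.4]
grip_width: 0.0002
finger_force: 0.0
t 2.05 rack [-481.2 -613.7] z 303.8 rot [ 3.142 -0.     1.642] F [ 0.3 -0.   0.4] w 0.0002 q [ 1.47  0.54 -0.37  1.59  0.22  1.05  1.12] tip 0.0726
clock: 2.55
position: [0.3353, -0.442, 0.3041]
tool_rot: [3.142, 0.0, 1.636]
force: [1.0, -0.8, -0.1]
grip_width: -0.0002
finger_force: 0.0
clock: 3.05
position: [0.5151, -0.2798, 0.3041]
tool_rot: [3.141, 0.0, 1.636]
force: [0.9, -1.2, -0.3]
grip_width: 0.0002
finger_force: 0.0
clock: 3.35
position: [0.5897, -0.21, 0.3038]
tool_rot: [3.139, -0.003, 1.644]
force: [-1.6, -0.0, 0.2]
grip_width: -0.0002
finger_force: 0.0
t 3.35 rack [ -20.7 -247.7] z 303.8 rot [ 3.139e+00 -3.000e-03  1.644e+00] F [-1.6 -0.   0.2] w -0.0002 q [ 0.57  0.56 -0.48  1.58  0.28  1.07  0.09] tip 0.0726
```

```bash
python3 -m jog '[[[46,-9.5,0,0,0,0,0],[46,-9.5,0,0,0,0,0],[46,-9.5,0,0,0,0,0],[46,-9.5,0,0,0,0,0],[46,-9.5,0,0,0,0,0]]]' >/dev/null
python3 -m jog '[[[46,-9.5,0,0,0,0,0],[46,-9.5,0,0,0,0,0],[46,-9.5,0,0,0,0,0],[46,-9.5,0,0,0,0,0],[46,-9.5,0,0,0,0,0]]]' >/dev/null
python3 -m jog '[[[0,0,40,0,0,0,0],[0,0,40,0,0,0,0],[0,0,40,0,0,0,0],[0,0,30,0,0,0,0],[0,0,0,0,0,0,0]]]' >/dev/null
python3 h.py
python3 - <<'E'
from workcell import bot
import cv2,numpy as np
w=bot.grab_frame("wrist");s=bot.grab_frame("side")
a=w["img"]; b=cv2.resize(s["img"][150:370,140:420],(400,314))
cv2.imwrite("pics/w1.png",cv2.hconcat([cv2.resize(a,(400,300)),b[:300]])[:,:,::-1])
E
```

```text
t 4.85 rack [-121.5  205.6] z 151.0 rot [-3.137e+00  2.000e-03  1.637e+00] F [-0.7  0.3  0.5] w -0.0001 q [-0.22  0.62 -0.5   1.98  0.47  0.66 -0.95] tip 0.0726
```

View pics/w1.png

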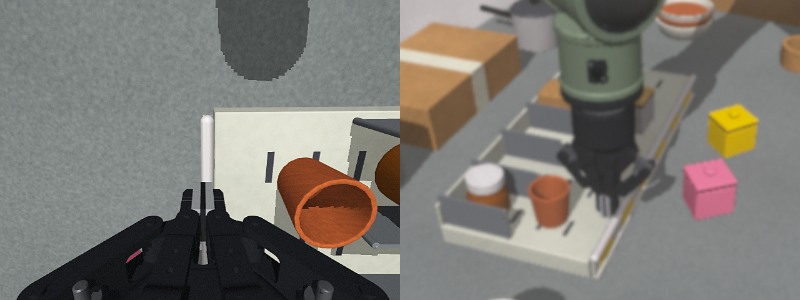

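The wrist view shows the bar at column ~207 and the closed fingers at ~203, so the bar lies about 4 mm further back. The cup is close to the finger linkage, so I'll turn the gripper 90° to keep clear of it, then descend until it touches.

```bash
python3 -m jog '[[[2,5,-30,0,0,0,0],[0,0,0,0,0,-0.149,0],[0,0,0,0,0,-0.149,0],[0,0,0,0,0,-0.149,0],[0,0,0,0,0,-0.149,0]]]' >/dev/null
python3 -m jog '[[[0,0,0,0,0,-0.149,0],[0,0,0,0,0,-0.149,0],[0,0,0,0,0,-0.149,0],[0,0,0,0,0,-0.149,0],[0,0,0,0,0,-0.149,0]]]' >/dev/null
python3 -m jog '[[[0,0,0,0,0,-0.081,0],[0,0,25,0,0,0,0],[0,0,0,0,0,0,0]]]' >/dev/null
python3 h.py
for i in 1; do python3 -m jog '[[[0,0,8,0,0,0,0],[0,0,0,0,0,0,0]]]' ; done
python3 h.py
```

```text
t 6.25 rack [-114.9  207.5] z 159.1 rot [-3.141  0.     3.058] F [ 0.3 -0.4 -0.3] w -0.0003 q [ 0.02  0.71 -0.85  1.95  0.74  0.82  0.24] tip 0.0726
clock: 6.45
position: [0.4658, 0.2387, 0.1515]
tool_rot: [-3.142, 0.001, 3.058]
force: [-0.0, 0.2, -0.0]
grip_width: 0.0002
finger_force: 0.0
t 6.45 rack [-114.7  208.3] z 151.5 rot [-3.142e+00  1.000e-03  3.058e+00] F [-0.   0.2 -0. ] w 0.0002 q [ 0.01  0.72 -0.84  1.96  0.75  0.8   0.23] tip 0.0726
```

```bash
python3 -m jog '[[[0,0,8,0,0,-0.149,0],[0,0,4,0,0,0,0],[0,0,0,0,0,0,0]]]'|grep -E "pos|rot|force"
python3 -m jog '[[[0,0,3,0,0,0,0],[0,0,0,0,0,0,0]]]'|grep -E "pos|force"
python3 -m jog '[[[0,0,3,0,0,0,0],[0,0,0,0,0,0,0]]]'|grep -E "pos|force"
python3 -m jog '[[[0,0,3,0,0,0,0],[0,0,0,0,0,0,0]]]'|grep -E "pos|force"
python3 h.py
```

```text
position: [0.4655, 0.2387, 0.139]
tool_rot: [3.142, -0.0, -3.08]
force: [0.0, 0.2, -0.1]
finger_force: 0.0
position: [0.4655, 0.2388, 0.136]
force: [0.5, 0.6, -0.6]
finger_force: 0.0
position: [0.4655, 0.2387, 0.1327]
force: [-0.2, -0.2, 0.1]
finger_force: 0.0
position: [0.4654, 0.2387, 0.1296]
force: [0.1, -0.2, -0.6]
finger_force: 0.0
t 7.35 rack [-115.1  208.2] z 129.6 rot [-3.141 -0.    -3.076] F [ 0.1 -0.2 -0.6] w 0.0003 q [ 0.01  0.77 -0.84  1.96  0.82  0.79  0.33] tip 0.0726
```

```bash
python3 -m jog '[[[0,0,6,0,0,0,0],[0,0,0,0,0,0,0]]]'|grep -E "pos|force: \["
python3 -m jog '[[[0,0,1.5,0,0,0,0],[0,0,0,0,0,0,0]]]'|grep -E "pos|force: \["
python3 -m jog '[[[0,0,1,0,0,0,0],[0,0,0,0,0,0,0]]]'|grep -E "pos|force: \["
python3 -m jog '[[[0,0,1,0,0,0,0],[0,0,0,0,0,0,0]]]'|grep -E "pos|force: \["
python3 h.py
```

```text
position: [0.4653, 0.2386, 0.1232]
force: [0.2, 0.4, 0.1]
position: [0.4655, 0.2387, 0.1222]
force: [0.5, -0.3, 0.3]
position: [0.4655, 0.2387, 0.1214]
force: [-0.3, -0.3, -0.0]
position: [0.4656, 0.2388, 0.1206]
force: [-0.4, -1.2, 4.7]
t 8.15 rack [-114.9  208.3] z 120.6 rot [ 3.142  0.    -3.075] F [-0.4 -1.2  4.7] w -0.0001 q [-0.    0.78 -0.83  1.97  0.83  0.77  0.31] tip 0.0726
```

The fingertip touched down at z 120.6, which puts the tip at 48.0 mm, the height of the bar's top. Now I'll slide right along the bar.

```bash
python3 -m jog '[[[0,-8,0.4,0,0,0,0],[0,-8,0,0,0,0,0],[0,-8,0,0,0,0,0],[0,-8,0,0,0,0,0]]]'|grep -E "pos|force: \["
python3 -m jog '[[[0,-8,0,0,0,0,0],[0,-8,0,0,0,0,0],[0,-8,0,0,0,0,0],[0,-8,0,0,0,0,0]]]'|grep -E "pos|force: \["
python3 h.py
```

```text
position: [0.4679, 0.2072, 0.1205]
force: [-1.2, 5.2, 8.0]
position: [0.47, 0.1753, 0.1205]
force: [0.1, 5.8, 7.6]
t 8.95 rack [-114.7  144.7] z 120.5 rot [ 3.140e+00  1.000e-03 -3.075e+00] F [0.1 5.8 7.6] w 0.0002 q [ 0.12  0.76 -0.83  2.02  0.85  0.74  0.4 ] tip 0.0726
```

Contact is steady at about 8 N. 103 mm left to the middle of gap 3.

```bash
python3 -m jog '[[[0,-8,0,0,0,0,0],[0,-8,0,0,0,0,0],[0,-8,0,0,0,0,0],[0,-8,0,0,0,0,0]]]'|grep -E "pos|force: \["
python3 -m jog '[[[0,-8,0,0,0,0,0],[0,-8,0,0,0,0,0],[0,-8,0,0,0,0,0],[0,-8,0,0,0,0,0]]]'|grep -E "pos|force: \["
python3 -m jog '[[[0,-8,0,0,0,0,0],[0,-8,0,0,0,0,0],[0,-8,0,0,0,0,0],[0,-8,0,0,0,0,0]]]'|grep -E "pos|force: \["
python3 -m jog '[[[0,-6,0,0,0,0,0],[0,0,0,0,0,0,0],[0,0,0,0,0,0,0]]]'|grep -E "pos|force: \["
python3 h.py
```

```text
position: [0.4722, 0.1434, 0.1205]
force: [0.1, 5.9, 7.6]
position: [0.4743, 0.1114, 0.1205]
force: [-0.9, 5.9, 7.9]
position: [0.4765, 0.0795, 0.1205]
force: [-0.4, 6.0, 7.7]
position: [0.4769, 0.0728, 0.1204]
force: [1.1, 0.0, 10.5]
t 10.45 rack [-114.6   42. ] z 120.4 rot [ 3.141e+00  1.000e-03 -3.076e+00] F [ 1.1  0.  10.5] w 0.0003 q [ 0.33  0.74 -0.82  2.07  0.85  0.71  0.58] tip 0.0726
```

Counted to gap 3, with contact held the whole way. Now I'll lift, go to the right of the tin, turn back and look.

```bash
python3 -m jog '[[[0,0,-34,0,0,0,0],[0,0,-34,0,0,0,0],[0,0,-34,0,0,0,0],[-16,-45.5,0,0,0,0,0],[-16,-45.5,0,0,0,0,0]]]' >/dev/null
python3 -m jog '[[[-16,-45.5,0,0,0,0,0],[-16,-45.5,0,0,0,0,0],[0,0,0,0,0,0.149,0.3],[0,0,0,0,0,0.149,0.3],[0,0,0,0,0,0.149,0.3]]]' >/dev/null
python3 -m jog '[[[0,0,0,0,0,0.149,0.3],[0,0,0,0,0,0.149,0.3],[0,0,0,0,0,0.149,0.3],[0,0,0,0,0,0.149,0.3],[0,0,0,0,0,0.149,0.3]]]' >/dev/null
python3 -m jog '[[[0,0,0,0,0,0.149,0.3],[0,0,0,0,0,0.149,0.3],[0,0,0,0,0,0.081,0.3],[0,0,0,0,0,0,0.3]]]' >/dev/null
python3 h.py
python3 - <<'E'
from workcell import bot
import cv2,numpy as np
from h import rk
w=bot.grab_frame("wrist");print([(rk(d["xyz"]),d["xyz"],d["conf"]) for d in bot.spot_point("tin",w)[:3]])
s=bot.grab_frame("scene");print([(rk(d["xyz"]),d["conf"]) for d in bot.spot_point("tin",s)[:3]])
cv2.imwrite("pics/w2.png",w["img"][:,:,::-1])
E
```

```text
t 12.35 rack [ -51.2 -140. ] z 222.0 rot [-3.141  0.     1.635] F [-1.   0.8  0.6] w 0.0256 q [ 0.48  0.58 -0.56  1.82  0.4   0.86 -0.21] tip 0.0726
[(array([-59.6, -65.8]), [0.5389, -0.0311, 0.0408], 0.91), (array([-221. , -109.8]), [0.3807, -0.0856, 0.0008], 0.88), (array([4.6, 1.5]), [0.5985, 0.0403, 0.0419], 0.33)]
[(array([-222.4, -108.7]), 0.95), (array([-219.4,   53.9]), 0.61), (array([-54.5, -66. ]), 0.55)]
```

View pics/w2.png

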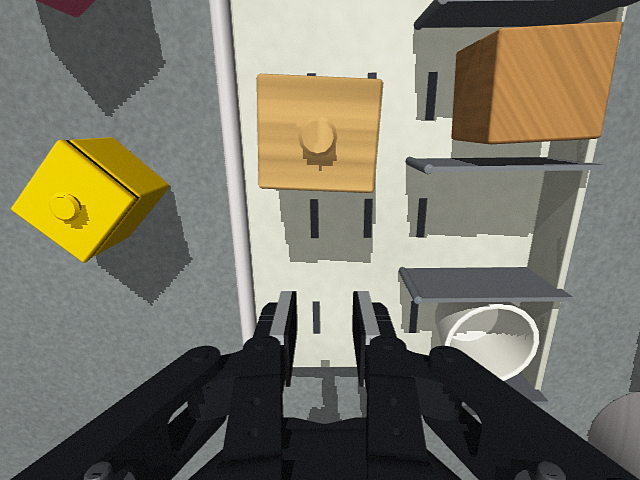

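The wrist view shows the tin square to the rack and centred at column ~320 on the finger centreline (x' ≈ -52), with its right face at y' ≈ -94. Now I'll descend beside it and approach.

```bash
python3 -m jog '[[[0,0,32,0,0,0,0.3],[0,0,32,0,0,0,0.3],[0,0,30,0,0,0,0.3],[0,0,0,0,0,0,0.3]]]'|grep -E "pos|force: \["
python3 -m jog '[[[8,0,0,0,0,0,0.3],[8,0,0,0,0,0,0.3],[5,0,0,0,0,0,0.3],[5,0,0,0,0,0,0.3],[5,0,0,0,0,0,0.3]]]'|grep -E "pos|force: \["
python3 -m jog '[[[4,0,0,0,0,0,0.3],[4,0,0,0,0,0,0.3],[4,0,0,0,0,0,0.3],[4,0,0,0,0,0,0.3],[4,0,0,0,0,0,0.3]]]'|grep -E "pos|force: \["
python3 -m jog '[[[4,0,0,0,0,0,0.3],[4,0,0,0,0,0,0.3],[4,0,0,0,0,0,0.3],[4,0,0,0,0,0,0.3],[4,0,0,0,0,0,0.3]]]'|grep -E "pos|force: \["
python3 h.py
```

```text
position: [0.5507, -0.1041, 0.1249]
force: [0.1, 0.4, 1.1]
position: [0.5505, -0.0729, 0.1286]
force: [0.6, -1.1, 0.3]
position: [0.549, -0.0532, 0.128]
force: [0.1, -2.4, 0.9]
position: [0.5477, -0.0331, 0.128]
force: [0.8, -1.1, 1.1]
t 14.45 rack [-50.9 -68.4] z 128.0 rot [ 3.142 -0.     1.637] F [ 0.8 -1.1  1.1] w 0.0256 q [ 0.3   0.69 -0.48  1.91  0.5   0.66 -0.43] tip 0.0726
```

```bash
python3 -m jog '[[[5,0,0,0,0,0,0.3],[5,0,0,0,0,0,0.3],[5,0,0,0,0,0,0.3],[5,0,0,0,0,0,0.3],[5,0,0,0,0,0,0.3]]]'|grep -E "pos|force: \["
python3 -m jog '[[[5,0,0,0,0,0,0.3],[5,0,0,0,0,0,0.3],[5,0,0,0,0,0,0.3],[5,0,0,0,0,0,0.3],[4,0,0,0,0,0,0.3]]]'|grep -E "pos|force: \["
python3 h.py
python3 - <<'E'
from workcell import bot
import cv2,numpy as np
from h import rk
w=bot.grab_frame("wrist");print([(rk(d["xyz"]),d["xyz"],d["conf"]) for d in bot.spot_point("tin",w)[:2]])
for c in ["scene","side"]:
    s=bot.grab_frame(c);print(c,[(rk(d["xyz"]),d["xyz"],d["conf"]) for d in bot.spot_point("tin",s)[:4]])
cv2.imwrite("pics/w3.png",w["img"][:,:,::-1])
E
```

```text
position: [0.546, -0.008, 0.128]
force: [0.3, -1.4, 0.5]
position: [0.5444, 0.016, 0.128]
force: [0.6, -0.9, 0.1]
t 15.45 rack [-51.  -19.2] z 128.0 rot [ 3.142 -0.     1.637] F [ 0.6 -0.9  0.1] w 0.0256 q [ 0.21  0.69 -0.48  1.92  0.5   0.65 -0.52] tip 0.0726
[(array([-219.8, -110.2]), [0.3819, -0.086, 0.0024], 0.9), (array([-224.3,   56.2]), [0.3665, 0.0798, -0.0024], 0.75)]
scene [(array([-51.1,  23.7]), [0.5414, 0.0588, 0.042], 0.96), (array([-225.4, -110.8]), [0.3764, -0.0869, 0.0], 0.7), (array([-220.5,   55.7]), [0.3703, 0.0795, -0.0022], 0.64)]
side [(array([-222.6, -113.6]), [0.3794, -0.0895, -0.0008], 0.93), (array([-52.7,  23.8]), [0.5398, 0.0588, 0.0407], 0.81), (array([-221. ,   56.5]), [0.3698, 0.0803, -0.0019], 0.79)]
```

View pics/w3.png

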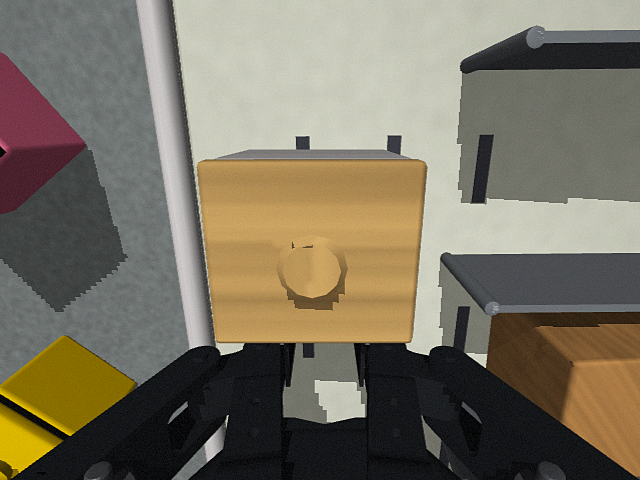

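The tin has moved square-on to y' ≈ 23. Another 19 mm lines it up with gap 3, and then I'll back off.

```bash
python3 -m jog '[[[4,0,0,0,0,0,0.3],[4,0,0,0,0,0,0.3],[4,0,0,0,0,0,0.3],[4,0,0,0,0,0,0.3],[3,0,0,0,0,0,0.3]]]'|grep -E "pos|force: \["
python3 -m jog '[[[0,0,0,0,0,0,0.3],[-10,0,0,0,0,0,0.3],[-30,0,0,0,0,0,0.3],[0,0,-45,0,0,0,0.3],[0,0,-45,0,0,0,0.3]]]'|grep -E "pos|force: \["
python3 h.py
python3 - <<'E'
from workcell import bot
import cv2,numpy as np
from h import rk
w=bot.grab_frame("wrist");print([(rk(d["xyz"]),d["xyz"],d["conf"]) for d in bot.spot_point("tin",w)[:2]])
for c in ["scene","side"]:
    s=bot.grab_frame(c)
    for n in ["tin","row","stop"]:print(c,n,[(rk(d["xyz"]),d["conf"]) for d in bot.spot_point(n,s)[:2]])
cv2.imwrite("pics/w4.png",w["img"][:,:,::-1])
E
```

```text
position: [0.5431, 0.035, 0.128]
force: [-0.3, -2.3, 1.3]
position: [0.5452, -0.0071, 0.2183]
force: [0.7, -0.8, 1.1]
t 16.75 rack [-51.7 -42.3] z 218.3 rot [-3.139 -0.     1.635] F [ 0.7 -0.8  1.1] w 0.0257 q [ 0.31  0.56 -0.56  1.87  0.39  0.83 -0.39] tip 0.0726
[(array([-56.6,  39.7]), [0.5349, 0.0744, 0.0405], 0.85), (array([-224.2,   56.3]), [0.3666, 0.0799, -0.0021], 0.61)]
scene tin [(array([-54.9,  42.7]), 0.77), (array([-216.4,   55. ]), 0.77)]
scene row [(array([3.5, 0.4]), 0.76)]
scene stop []
side tin [(array([-48.2,  39.9]), 0.88), (array([-222.9, -111.9]), 0.72)]
side row [(array([0.2, 1.7]), 0.71)]
side stop [(array([105.6,  -1.4]), 0.56)]
```

View pics/w4.png

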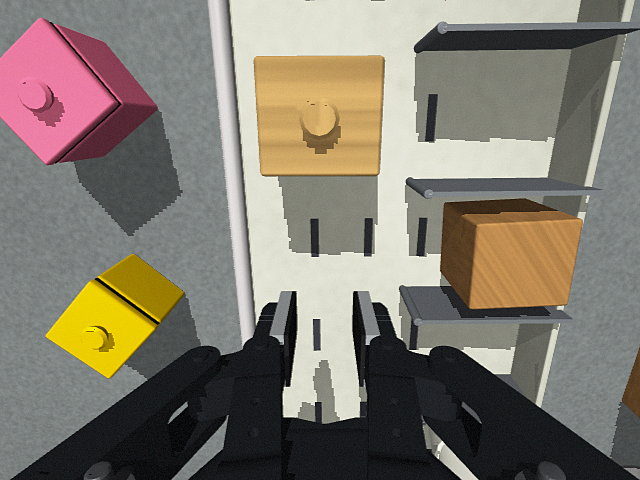

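The tin is square at (x', y') ≈ (-53, 41) and gap 3's centre is at y' = 42. Now I'll go around to its front and turn the gripper.

```bash
python3 -m jog '[[[28,-28,0,0,0,0,0.3],[28,-28,0,0,0,0,0.3],[28,-28,0,0,0,0,0.3],[0,0,0,0,0,-0.149,0.3],[0,0,0,0,0,-0.149,0.3]]]' >/dev/null
python3 -m jog '[[[0,0,0,0,0,-0.149,0.3],[0,0,0,0,0,-0.149,0.3],[0,0,0,0,0,-0.149,0.3],[0,0,0,0,0,-0.149,0.3],[0,0,0,0,0,-0.149,0.3]]]' >/dev/null
python3 -m jog '[[[0,0,0,0,0,-0.149,0.3],[0,0,0,0,0,-0.149,0.3],[0,0,0,0,0,-0.149,0.3],[0,0,0,0,0,-0.081,0.3],[0,0,0,0,0,0,0.3]]]' >/dev/null
python3 h.py
```

```text
t 18.75 rack [-135.1   43.3] z 217.5 rot [ 3.141e+00 -1.000e-03 -3.074e+00] F [ 0.  -0.4 -0.1] w 0.0258 q [ 0.46  0.57 -0.99  2.06  0.64  0.85  0.74] tip 0.0726
```

```bash
python3 -m jog '[[[0,-1.5,36,0,0,0,0.3],[0,0,36,0,0,0,0.3],[0,0,0,0,0,0,0.3],[-10,0,0,0,0,0,0.3],[-10,0,0,0,0,0,0.3]]]'|grep -E "pos|force: \["
python3 -m jog '[[[-5,0,0,0,0,0,0.3],[-5,0,0,0,0,0,0.3],[-5,0,0,0,0,0,0.3],[-4,0,0,0,0,0,0.3],[-4,0,0,0,0,0,0.3]]]'|grep -E "pos|force: \["
python3 -m jog '[[[-4,0,0,0,0,0,0.3],[-4,0,0,0,0,0,0.3],[-4,0,0,0,0,0,0.3],[-4,0,0,0,0,0,0.3],[-4,0,0,0,0,0,0.3]]]'|grep -E "pos|force: \["
python3 -m jog '[[[-4,0,0,0,0,0,0.3],[-4,0,0,0,0,0,0.3],[-4,0,0,0,0,0,0.3],[-4,0,0,0,0,0,0.3],[-4,0,0,0,0,0,0.3]]]'|grep -E "pos|force: \["
python3 h.py
python3 - <<'E'
from workcell import bot
import cv2,numpy as np
from h import rk
for c in ["scene","side"]:
    s=bot.grab_frame(c);print(c,[(rk(d["xyz"]),d["conf"]) for d in bot.spot_point("tin",s)[:3]])
cv2.imwrite("pics/s5.png",cv2.resize(s["img"][150:370,150:430],(700,550))[:,:,::-1])
E
```

```text
position: [0.4781, 0.073, 0.1476]
force: [0.7, -0.0, 0.8]
position: [0.4996, 0.0741, 0.1461]
force: [-1.4, -0.2, 1.9]
position: [0.5197, 0.0755, 0.146]
force: [-2.7, -0.7, 2.5]
position: [0.5398, 0.0768, 0.146]
force: [-2.2, -0.3, 2.4]
t 20.75 rack [-51.6  41.8] z 146.0 rot [ 3.142  0.    -3.075] F [-2.2 -0.3  2.4] w 0.0255 q [ 0.34  0.77 -0.85  1.9   0.78  0.84  0.71] tip 0.0726
scene [(array([-5.3, 44. ]), 0.88), (array([-220.7,   56. ]), 0.78)]
side [(array([-224. , -113.5]), 0.87), (array([-3.9, 40. ]), 0.74), (array([-79.6, 420.7]), 0.5)]
```

View pics/s5.png

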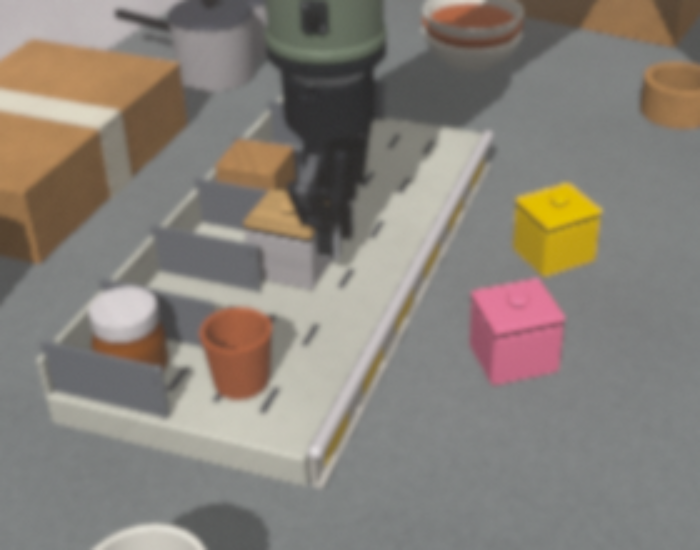

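The tin is upright, square and entering gap 3 (at pixel (285,240) in the crop). I'll carry on in.

```bash
for i in 1; do python3 -m jog '[[[-4,0,0,0,0,0,0.3],[-4,0,0,0,0,0,0.3],[-4,0,0,0,0,0,0.3],[-4,0,0,0,0,0,0.3],[-4,0,0,0,0,0,0.3]]]'|grep -E "pos|force: \["; done
python3 -m jog '[[[-4,0,0,0,0,0,0.3],[-4,0,0,0,0,0,0.3],[-4,0,0,0,0,0,0.3],[-4,0,0,0,0,0,0.3],[-4,0,0,0,0,0,0.3]]]'|grep -E "pos|force: \["
python3 -m jog '[[[-4,0,0,0,0,0,0.3],[-4,0,0,0,0,0,0.3],[-4,0,0,0,0,0,0.3],[-4,0,0,0,0,0,0.3],[-4,0,0,0,0,0,0.3]]]'|grep -E "pos|force: \["
python3 -m jog '[[[-3,0,0,0,0,0,0.3],[-3,0,0,0,0,0,0.3],[-2,0,0,0,0,0,0.3]]]'|grep -E "pos|force: \["
python3 h.py
```

```text
position: [0.5597, 0.0781, 0.146]
force: [-1.1, 0.3, 0.0]
position: [0.5797, 0.0795, 0.146]
force: [-1.8, -0.8, -0.9]
position: [0.5996, 0.0808, 0.146]
force: [-0.5, -1.4, -0.5]
position: [0.6075, 0.0813, 0.146]
force: [-1.0, 0.2, 0.7]
t 22.75 rack [16.3 41.8] z 146.0 rot [ 3.142 -0.    -3.075] F [-1.   0.2  0.7] w 0.0256 q [ 0.31  0.85 -0.84  1.72  0.77  0.94  0.79] tip 0.0726
```

Now small steps until the back stop resists.

```bash
python3 -m jog '[[[-2,0,0,0,0,0,0.3],[-2,0,0,0,0,0,0.3],[-1.5,0,0,0,0,0,0.3]]]'|grep -E "pos|force: \["
python3 -m jog '[[[-1.5,0,0,0,0,0,0.3],[-1.5,0,0,0,0,0,0.3]]]'|grep -E "pos|force: \["
python3 -m jog '[[[-1,0,0,0,0,0,0.3],[-1,0,0,0,0,0,0.3]]]'|grep -E "pos|force: \["
python3 h.py
```

```text
position: [0.6129, 0.0817, 0.146]
force: [-1.6, -0.1, -0.2]
position: [0.6158, 0.0819, 0.146]
force: [-1.3, -0.1, 0.6]
position: [0.6178, 0.082, 0.146]
force: [-1.3, -0.8, -0.3]
t 23.45 rack [26.6 41.9] z 146.0 rot [ 3.142 -0.    -3.075] F [-1.3 -0.8 -0.3] w 0.0257 q [ 0.31  0.86 -0.84  1.69  0.76  0.95  0.81] tip 0.0726
```

```bash
python3 -m jog '[[[-1,0,0,0,0,0,0.3],[-0.5,0,0,0,0,0,0.3]]]'|grep -E "pos|force: \["
python3 -m jog '[[[-1,0,0,0,0,0,0.3],[-0.5,0,0,0,0,0,0.3]]]'|grep -E "pos|force: \["
python3 -m jog '[[[-1,0,0,0,0,0,0.3],[-0.5,0,0,0,0,0,0.3]]]'|grep -E "pos|force: \["
python3 h.py
```

```text
position: [0.6193, 0.082, 0.146]
force: [-0.8, 0.2, -0.5]
position: [0.6206, 0.0821, 0.146]
force: [-5.1, -0.9, 2.8]
position: [0.6209, 0.0822, 0.146]
force: [-17.8, -3.1, 13.4]
t 24.05 rack [29.7 41.8] z 146.0 rot [-3.141e+00 -3.000e-03 -3.075e+00] F [-17.8  -3.1  13.4] w 0.0258 q [ 0.3   0.86 -0.84  1.68  0.76  0.96  0.81] tip 0.0726
```

The stop resisted firmly (18 N) at x' = 29.7, against 30 expected. I'll back away, lift and check.

```bash
python3 -m jog '[[[2,0,0,0,0,0,0.3],[15,0,0,0,0,0,0.3],[30,0,0,0,0,0,0.3],[40,0,0,0,0,0,0.3],[0,0,-45,0,0,0,0.3]]]'|grep -E "pos|force: \["
python3 -m jog '[[[0,0,-45,0,0,0,0.3],[0,0,-25,0,0,0,0.3],[30,0,0,0,0,0,0.3],[0,0,0,0,0,0,0.3]]]'|grep -E "pos|force: \["
python3 h.py
python3 - <<'E'
from workcell import bot
import cv2,numpy as np
from h import rk
w=bot.grab_frame("wrist");print([(rk(d["xyz"]),d["conf"]) for d in bot.spot_point("tin",w)[:3]])
for c in ["scene","side"]:
    s=bot.grab_frame(c);print(c,[(rk(d["xyz"]),d["xyz"],d["conf"]) for d in bot.spot_point("tin",s)[:3]])
a=cv2.resize(w["img"],(400,300));b=cv2.resize(s["img"][150:370,140:420],(400,314))[:300]
cv2.imwrite("pics/s6.png",cv2.hconcat([a,b])[:,:,::-1])
E
```

```text
position: [0.5289, 0.0753, 0.187]
force: [2.4, -0.9, 1.1]
position: [0.5036, 0.0744, 0.2618]
force: [1.0, -0.3, -0.4]
t 24.95 rack [-87.8  41.7] z 261.8 rot [-3.140e+00  1.000e-03 -3.075e+00] F [ 1.  -0.3 -0.4] w 0.0256 q [ 0.47  0.57 -1.01  1.91  0.58  0.99  0.83] tip 0.0726
[(array([69.5, 41.5]), 0.92), (array([-219.7, -108.9]), 0.69)]
scene [(array([72.2, 42.1]), [0.6633, 0.0853, 0.0407], 0.96), (array([-226.2, -111. ]), [0.3756, -0.0872, -0.0022], 0.66), (array([-219. ,   52.9]), [0.372, 0.0768, -0.0022], 0.64)]
side [(array([-223. ,   59.4]), [0.3676, 0.0831, -0.0039], 0.88), (array([75.6, 43. ]), [0.6666, 0.0864, 0.0407], 0.76), (array([-225.2, -112.3]), [0.3767, -0.0884, -0.001], 0.59)]
```

View pics/s6.png

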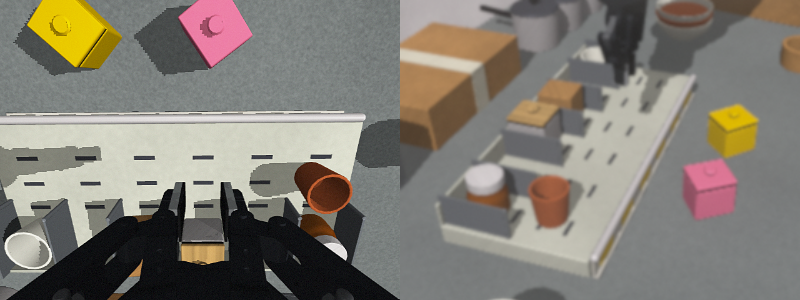

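The views show the tin upright and home in gap 3, at rack (73, 42), with the other goods where they were. Handing in.

```bash
python3 -c "
from workcell import bot
print(bot.job_done())"
```

```text
the job is handed in; nothing more can be done
None
```

I counted the gaps by touch along the rail to the third, then pushed the square tin upright into gap 3 against the back stop; the other goods look unmoved, and I handed the job in at about 25 s on the robot's clock.

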